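# Fill the porcelain restorer's caddy

## Robot

A 7-joint arm with a two-finger parallel gripper is mounted at the origin on the work surface. World frame = base frame: x ahead of the robot, y to its left, z up, the work surface at z = 0. Lengths are in m, angles in rad, forces in N, time in s.
With the tool pointing down it reaches from about 0.4 to 0.85 m from the base axis. Payload 10.4 kg.
Tool frame: the origin (TCP) lies midway between the tips of the shut fingers; the grasp point (between the pads) lies 19 mm behind it; z points along the fingers, y is the direction in which the jaws open and shut (so a half turn about z gives the same grasp; the last joint's range is limited). The gripper opens to 85 mm and grips with 20 to 120 N. Pads are 22 mm wide; open, the fingers measure 114 mm over their backs; the gripper's body (76 mm by 85 mm) begins 54 mm behind the grasp point. The pads swing forward as they close: fully open they stand 13 mm farther back than shut.
Start: joints at [1.28, 0.332, -0.065, 1.46, 0.022, 1.35, -0.088], TCP at [0.165, -0.603, 0.231] pointing down, gripper open.
Joint ranges: [-2.6, 2.6], [-0.5, 2.12], [-1.47, 1.34], [0.16, 2.42], [-1.27, 4.41], [0.06, 2.06], [-2.6, 2.6]. Speed limits (rad/s): [2.22, 2.22, 2.79, 2.79, 3.14, 3.14, 3.14].

## Interface

Orientations are given as [roll, pitch, yaw] about the fixed x, y, z axes, in that order (R = Rz(yaw) Ry(pitch) Rx(roll)).
In Python, from bench import ctrl gives the robot as it stands. The module is installed in compiled form; this text tells all that it offers.
- The arm moves only by the tool carry_out, never from a script. Its argument "targets" is a list of rows, each a list of 5 numbers: the shift along the world's x, y, z in cm, then the turn about the world's z in degrees, then the closure in counts, from 0 (fully open) to 255 (shut). A call has 1 to 5 rows; each row is the pose to reach, as a shift and turn from the pose commanded when the call began; what a row does not reach only later rows make up. A row lasts 1/12 s, in which the tool goes at most 41.7 mm and 7.16 degrees, less where a joint would pass 70% of its speed; a pose out of reach is approached as far as the arm can. A call with a gripper value outside its range is refused whole. The fingers move at their own pace and stop on an object; "force" is the grip in N (left out, the last holds). Time passes only in rows, so rows that repeat a pose let the fingers close. It gives the time, the measured TCP pose, the force and the opening at its end, in the units of the state.
- ctrl.read_state(): the state, without advancing time (a new reading comes with each control period).
- ctrl.camera(name): name is "scene" or "top" or "wrist"; returns a dict with "image" (420x560x3 uint8, red, green, blue), "intrinsics" (3x3 intrinsics, pixels), "k1" (the pictures are not rectified: a ray, as slopes to the right and down, at radius r is drawn at 1 + k1 r^2 times it, then the intrinsics apply), "R" (3x3) and "t" (3): a world point X has camera coordinates R X + t. Camera axes: x right, y down, z forward; pixel columns grow to the right and rows downward; lengths in m; the calibration is good to about 2 mm. A picture is of the moment at which its call begins. There is no depth.
- ctrl.close_job(): hands the job in, once; it reports no verdict.
Trained networks look in the newest picture that a camera, given by its name, has taken for a name from the list of things; names that differ only in an ending like _2 or _b are one class to them, and where a whole thing is asked for, a point or a joint stands for the part that bears it (a point fixed in the world has none). Each returns a list of dicts, best first, with "conf" (0 to 1); they miss things now and then, are a little off and sometimes report something else, mostly with a low value. They report only what shows in the picture. A call takes as long as a camera call. They do not tell look-alikes from the thing itself.
- ctrl.find_in(camera, thing): "centre" ([column, row] in pixels, amid what is visible of it).
- ctrl.silhouettes(camera, thing): "mask" (420x560 bool, what is visible of it) and "centre" ([column, row] in pixels, amid what is visible of it).
The state is a dict: "time_s": time; "q": joint angles; "qvel": joint speeds; "tau": joint torques, N m; "eef_pos": TCP position; "tool_rot": TCP orientation; "force": force on the tool from outside, world axes, zero at the start; "moment": the same for the moment, N m; "gripper_width": finger opening in m.
Only numpy, scipy, OpenCV 4.12 (cv2) and the standard library are available. Lean on these libraries where they do the work, as an engineer would, in place of code of your own. Each camera call takes 0.05 s, during which the arm holds its last target.

## Task

Make up the wooden caddy for the filling job: put the amber dropper bottle, the square white bottle, the low white jar and the cork sanding block each fully down in the well cut to its shape - small round, square, wide round and oblong. Keep the bottles and the jar upright and set each thing down gently, not dropped. Leave the amber bottle with the flat screw cap and the tall white jar where they stand.

Things in the scene. Friction and masses are not known exactly. Their poses are not given: they have to be found in the camera images.
- dropper_bottle: Small round amber-glass bottle with a black collar and a pointed black rubber dropper bulb on top, paper band round it; to go in the small round well. Body 34 mm across and straight up to 62 mm high (grip it in its upper half, 30 to 60 mm up), collar 24 mm across from 71 to 83 mm, tip of the bulb at 101 mm. About 75 g. Origin: centre of its underside, z up along the bottle.
- square_bottle: White plastic bottle of square section, black round screw cap; to go in the square well. Body 44 x 44 mm, 68 mm high (grip it across two opposite flat faces), cap 29 mm across, its top at 94 mm. About 110 g. Origin: centre of its underside, z up, x and y square to the flat faces.
- low_jar: Low round white plastic jar with a wide ribbed white screw lid; to go in the wide round well. 56 mm across the lid (the upper 19 mm), 52 mm below it, 50 mm high in all. About 90 g. Origin: centre of its underside, z up.
- sanding_block: Cork sanding block with dark grey abrasive paper round its foot, lying paper side down; to go, paper side down as it lies, in the oblong well. 56 mm long (its x), 28 mm wide (its y; grip it across this), 38 mm high; the top 8 mm are narrower, 22 mm wide. About 35 g. Origin: centre of its underside, z up.
- capped_bottle: Look-alike, to be left where it stands: the same 34 mm amber bottle as the dropper bottle but closed with a flat black screw cap 30 mm across, no bulb, 84 mm high. Loose, about 70 g. Origin: centre of its underside, z up.
- tall_jar: Look-alike, to be left where it stands: white jar with the same 56 mm ribbed lid as the low jar, but 88 mm high. Loose, about 150 g. Origin: centre of its underside, z up. (Other bench clutter is fixed, stands outside the area of the loose things and the caddy, and plays no part; nearest is a green glass bottle, 118 mm tall.)
- insert_small_round: Insert with the small round well (50 mm across), place of the dropper bottle. All four inserts are fixed pale-wood blocks, 84 x 84 x 20 mm, each with one black-floored well 12 mm deep in the middle of its top. Origin (all four): centre of the block's underside, 6 mm above the bench, on the well's axis; z up, x and y along the block's sides. Well floor 8 mm above the origin, rim 20 mm above it.
- insert_wide_round: Insert with the wide round well (73 mm across), place of the low jar. Block, well depth and origin as for the small round insert. The four inserts lie two by two in a fixed square wooden caddy 188 mm wide, its walls level with their tops, 26 mm above the bench; which insert is in which quarter differs from start to start.
- insert_square: Insert with the square well (60 x 60 mm, sides along the block's x and y), place of the square bottle. Block, well depth and origin as for the small round insert.
- insert_oblong: Insert with the oblong well (73 mm along the block's x, 45 mm along its y), place of the sanding block. Block, well depth and origin as for the small round insert.
There are look-alikes about, which are no part of the job. What is shaped like the low_jar but red or yellow is not meant. Leave any pink look-alike of the square_bottle alone.

How it is judged:
By the outcome, as a careful person would: the job done as asked, in the order asked, and still so for the second after the job is handed in, with the robot touching nothing.
It also fails if it takes over 122 s, if anything falls off the work surface, if the arm or the gripper's body presses on something with over 40 N, if the wrist force passes 120 N, or if a joint passes its speed limit or range.

## Working session

There is one attempt and no reset: what is moved stays moved. The work goes in short steps, Python scripts to look and compute and a tool call to move; the robot and the scene stay as the last step left them, time stands still between calls to the robot, and variables do not carry over. Pictures are saved under pics/ and viewed, and the job is handed in when it is done.

Besides the shell and the picture viewer there is one more tool, called after "Request:" by a JSON object that holds its "fn" and its "kwargs", one argument or row to a line. carry_out: Moves the arm, as the interface text tells. Its arguments: {"type":"object","properties":{"targets":{"type":"array"},"force":{"type":"number"}},"required":["targets"]}

```bash
mkdir -p pics; cat > h.py <<'E'
import numpy as np, cv2
from bench import ctrl
def shot(n,f):
    c=ctrl.camera(n); cv2.imwrite('pics/'+f,cv2.cvtColor(c['image'],cv2.COLOR_RGB2BGR)); return c
def ray(c,px):
    K=np.array(c['intrinsics']); x=(px[0]-K[0,2])/K[0,0]; y=(px[1]-K[1,2])/K[1,1]
    k=c['k1']; rd=np.hypot(x,y); r=rd
    for _ in range(30): r=rd/(1+k*r*r)
    s=r/rd if rd>0 else 1
    R=np.array(c['R']); t=np.array(c['t']); o=-R.T@t
    return o,R.T@np.array([x*s,y*s,1])
def atz(c,px,z):
    o,d=ray(c,px); return o+d*(z-o[2])/d[2]
def proj(c,X):
    K=np.array(c['intrinsics']); p=np.array(c['R'])@np.array(X)+np.array(c['t']); x,y=p[:2]/p[2]; s=1+c['k1']*(x*x+y*y)
    return np.array([K[0,0]*x*s+K[0,2],K[1,1]*y*s+K[1,2]])
E
python3 - <<'E'
from h import *
s=ctrl.read_state(); print({k:np.round(v,3).tolist() for k,v in s.items()})
for n in ['scene','top','wrist']:
    c=shot(n,n+'0.png'); print(n,c['k1'],np.round(-np.array(c['R']).T@c['t'],3),np.round(c['R'],2).tolist(),np.round(c['intrinsics'],0).tolist())
E
```

```text
{'time_s': 0.0, 'q': [1.28, 0.333, -0.065, 1.461, 0.022, 1.35, -0.088], 'qvel': [0.001, 0.001, 0.002, 0.001, -0.0, -0.003, -0.0], 'tau': [-0.0, -62.545, 0.05, -39.159, 0.016, 0.01, -0.0], 'eef_pos': [0.165, -0.602, 0.231], 'tool_rot': [-3.14, 0.0, 0.268], 'force': [0.217, -0.352, 0.107], 'moment': [0.016, 0.055, -0.012], 'gripper_width': 0.085}
scene -0.15699885308269393 [1.221 0.769 0.722] [[-0.74, 0.67, -0.02], [0.4, 0.41, -0.82], [-0.54, -0.61, -0.57]] [[460.0, 0.0, 280.0], [0.0, 460.0, 213.0], [0.0, 0.0, 1.0]]
top 0.02559730930249775 [0.473 0.029 1.116] [[-0.01, -1.0, -0.01], [-1.0, 0.01, -0.06], [0.06, 0.01, -1.0]] [[453.0, 0.0, 281.0], [0.0, 453.0, 205.0], [0.0, 0.0, 1.0]]
wrist 0.021679277281106267 [ 0.248 -0.58   0.374] [[0.27, -0.96, -0.0], [-0.91, -0.25, 0.33], [-0.32, -0.09, -0.94]] [[325.0, 0.0, 278.0], [0.0, 325.0, 207.0], [0.0, 0.0, 1.0]]
```

View pics/scene0.png

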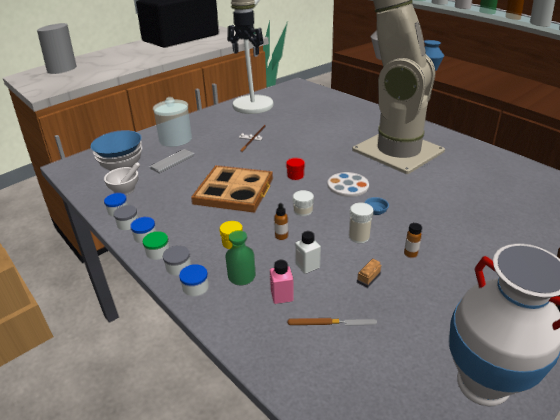

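View pics/top0.png

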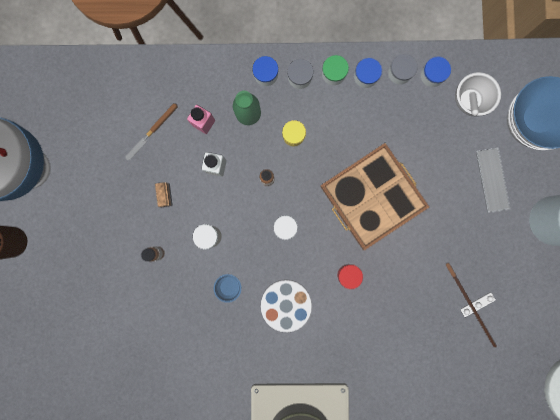

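```bash
python3 - <<'E'
from h import *
c=ctrl.camera('top')
H=dict(dropper_bottle=.09,square_bottle=.094,low_jar=.05,sanding_block=.038,capped_bottle=.084,tall_jar=.088,insert_small_round=.02,insert_wide_round=.02,insert_square=.02,insert_oblong=.02)
for n,h in H.items():
    for d in ctrl.silhouettes('top',n)[:4]:
        print(n,round(d['conf'],2),np.round(d['centre'],1),d['mask'].sum(),np.round(atz(c,d['centre'],h),3))
E
```

```text
dropper_bottle 0.46 [270.2 177.5] 215 [0.602 0.064 0.09 ]
dropper_bottle 0.32 [285.2 226.9] 451 [0.489 0.031 0.09 ]
square_bottle 0.94 [210.5 165. ] 427 [0.632 0.199 0.094]
square_bottle 0.67 [200.4 119.7] 473 [0.736 0.222 0.094]
low_jar 0.97 [292.9 133.2] 531 [0.712 0.01  0.05 ]
low_jar 0.96 [346.2 277.5] 511 [ 0.371 -0.11   0.05 ]
low_jar 0.74 [287.6 226.8] 461 [0.49  0.025 0.05 ]
sanding_block 0.8 [166.1 197. ] 328 [0.564 0.314 0.038]
capped_bottle 0.7 [153.2 254. ] 301 [0.431 0.331 0.084]
tall_jar 0.86 [206.2 235.8] 571 [0.471 0.21  0.088]
insert_small_round 0.82 [370.  222.5] 1336 [ 0.499 -0.174  0.02 ]
insert_square 0.85 [378.3 172.5] 1143 [ 0.62  -0.196  0.02 ]
insert_oblong 0.79 [400.6 201.4] 1302 [ 0.549 -0.248  0.02 ]
```

The scene view shows the caddy at about (233,187), the dropper bottle at (281,222), the white square bottle at (308,252), the low white jar at (303,203) and the cork block at (370,272). In the top view these are at (374,197), (267,177), (212,162), (286,228) and (163,195). The look-alikes in the top view are the capped bottle (151,254), the tall jar (205,237), the red jar (350,277), the yellow jar (293,132) and the pink bottle (200,119).

```bash
python3 - <<'E'
from h import *
c=ctrl.camera('top');im=cv2.cvtColor(c['image'],cv2.COLOR_RGB2BGR)
a=cv2.resize(im[135:260,310:440],None,fx=6,fy=6,interpolation=cv2.INTER_CUBIC)[:600]
b=cv2.resize(im[100:270,135:310],None,fx=3.5,fy=3.5,interpolation=cv2.INTER_CUBIC)
cv2.imwrite('pics/a.png',cv2.resize(im[135:260,310:440],None,fx=4.8,fy=4.8,interpolation=cv2.INTER_CUBIC));cv2.imwrite('pics/b.png',b)
c=ctrl.camera('scene');im=cv2.cvtColor(c['image'],cv2.COLOR_RGB2BGR)
cv2.imwrite('pics/c.png',cv2.resize(im[150:310,180:440],None,fx=3,fy=3,interpolation=cv2.INTER_CUBIC))
E
```

```text
(no output)
```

View pics/a.png

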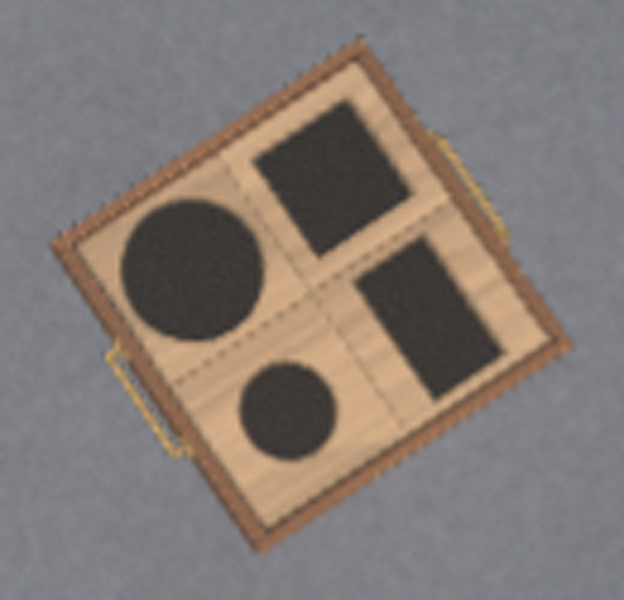

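View pics/b.png

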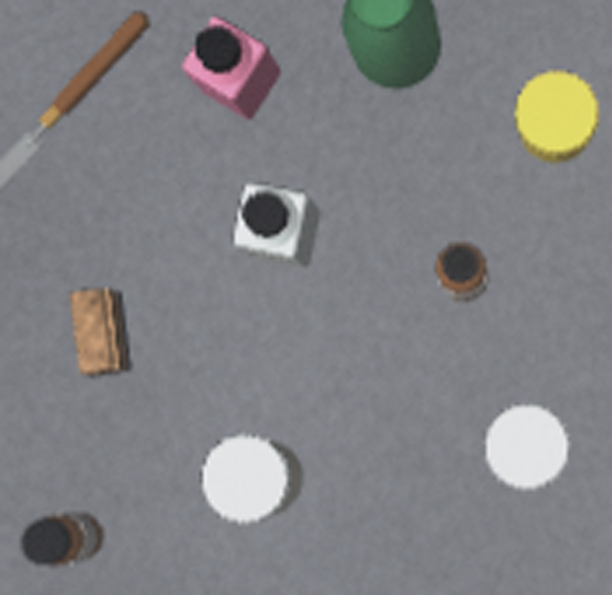

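View pics/c.png

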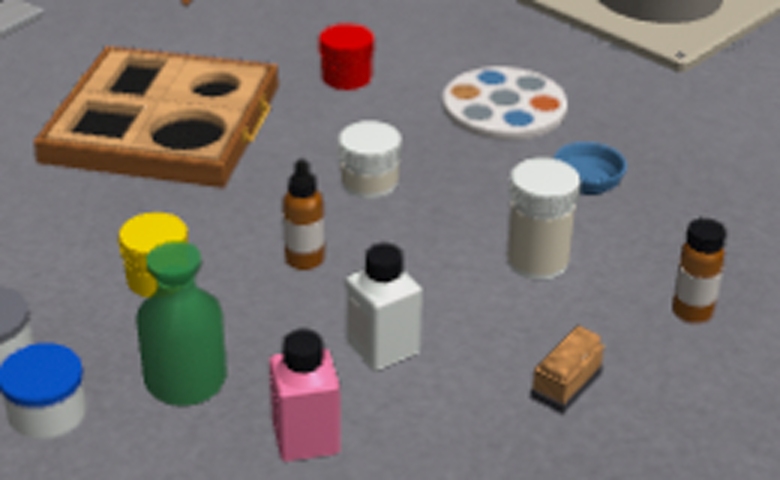

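```bash
python3 - <<'E'
from h import *
from scipy.optimize import least_squares
T=ctrl.camera('top'); S=ctrl.camera('scene')
A=lambda u,v:(310+(u+.5)/4.8-.5,135+(v+.5)/4.8-.5)
B=lambda u,v:(135+(u+.5)/3.5-.5,100+(v+.5)/3.5-.5)
C=lambda u,v:(180+(u+.5)/3-.5,150+(v+.5)/3-.5)
cor=[atz(T,A(*p),.026) for p in [(362,42),(572,346),(258,550),(54,243)]]
cor=np.array(cor)[:,:2]; cen=cor.mean(0); print('caddy',cor.round(4),cen.round(4),[round(np.linalg.norm(cor[i]-cor[i-1]),4) for i in range(4)])
for i in range(4):
    d=cor[(i+1)%4]-cor[i]; print('edge deg',np.degrees(np.arctan2(d[1],d[0])).round(2))
# scene corners: left, top-left, top-right, bottom-right
sc=[atz(S,C(*p),.026)[:2] for p in [(40,143),(110,47),(279,67),(225,167)]]
print('scene cor',np.round(sc,4),np.mean(sc,0).round(4))
for n,p in dict(small=(288,411),wide=(193,270),sq=(333,177),ob=(430,318)).items(): 
    x=atz(T,A(*p),.024); print(n,x.round(4),(x[:2]-cen).round(4))
for n,p,z in [('drop',(462,263),.088),('sq',(266,214),.094),('jar',(527,447),.05),('blk',(97,331),.038),('capped',(48,541),.084),('tall',(246,478),.088),('yellow',(557,112),.05),('pinkcap',(218,49),.094),('green',(382,4),.118)]:
    print(n,atz(T,B(*p),z).round(4))
for n,p,z in [('drop',(303,176),.088),('sq',(384,251),.094),('jar',(370,137),.05),('capped',(706,228),.084),('tall',(545,175),.088)]:
    print('scene',n,atz(S,C(*p),z).round(4))
print('sq top corners',[atz(T,B(*p),.068)[:2].round(4) for p in [(245,184),(307,190),(297,256),(235,245)]])
print('blk corners',[atz(T,B(*p),.038)[:2].round(4) for p in [(74,291),(108,288),(121,371),(82,375)]])
print('blk scene',[atz(S,C(*p),.038)[:2].round(4) for p in [(535,368),(580,327),(606,346),(568,388)]])
E
```

```text
caddy [[ 0.69   -0.2129]
 [ 0.5354 -0.3134]
 [ 0.4354 -0.1553]
 [ 0.59   -0.0564]] [ 0.5627 -0.1845] [np.float64(0.1858), np.float64(0.1843), np.float64(0.187), np.float64(0.1835)]
edge deg -146.98
edge deg 122.32
edge deg 32.62
edge deg -57.42
scene cor [[ 0.6894 -0.2031]
 [ 0.5336 -0.3072]
 [ 0.4361 -0.1509]
 [ 0.5905 -0.0502]] [ 0.5624 -0.1779]
small [ 0.5044 -0.1721  0.024 ] [-0.0583  0.0124]
wide [ 0.5757 -0.1261  0.024 ] [0.0131 0.0584]
sq [ 0.622  -0.1973  0.024 ] [ 0.0593 -0.0128]
ob [ 0.5503 -0.244   0.024 ] [-0.0124 -0.0594]
drop [0.6086 0.0717 0.088 ]
sq [0.6413 0.1986 0.094 ]
jar [0.4889 0.0306 0.05  ]
blk [0.5712 0.3234 0.038 ]
capped [0.4308 0.3415 0.084 ]
tall [0.4701 0.2126 0.088 ]
yellow [0.7161 0.0078 0.05  ]
pinkcap [0.7504 0.23   0.094 ]
green [0.7718 0.1203 0.118 ]
scene drop [0.6096 0.0773 0.088 ]
scene sq [0.6387 0.1989 0.094 ]
scene jar [0.4882 0.0321 0.05  ]
scene capped [0.4294 0.3442 0.084 ]
scene tall [0.4679 0.2134 0.088 ]
sq top corners [array([0.6659, 0.217 ]), array([0.6614, 0.1756]), array([0.6172, 0.1823]), array([0.625 , 0.2236])]
blk corners [array([0.5988, 0.3393]), array([0.6006, 0.316 ]), array([0.5436, 0.3068]), array([0.5412, 0.3334])]
blk scene [array([0.6068, 0.3237]), array([0.5471, 0.3181]), array([0.5503, 0.3453]), array([0.6062, 0.3541])]
```

Request:
{"fn": "carry_out", "kwargs": {
  "targets": [
    [2.2,3.3,0,4,0],
    [4.4,6.6,0,8,0],
    [6.6,9.9,0,12,0],
    [8.8,13.2,0,16,0],
    [11,16.5,0,20,0]
  ],
  "force": 30
}}

```text
time_s: 1.32
eef_pos: [0.2761, -0.4361, 0.2314]
tool_rot: [3.141, 0.0, 0.62]
force: [0.5, -0.6, 0.4]
gripper_width: 0.0856
```

Request:
{"fn": "carry_out", "kwargs": {
  "targets": [
    [2.2,3.3,0,4,0],
    [4.4,6.6,0,8,0],
    [6.6,9.9,0,12,0],
    [8.8,13.2,0,16,0],
    [11,16.5,0,20,0]
  ]
}}

```text
time_s: 1.73
eef_pos: [0.3861, -0.271, 0.2317]
tool_rot: [3.141, 0.0, 0.969]
force: [0.8, -0.3, -0.0]
gripper_width: 0.0856
```

Request:
{"fn": "carry_out", "kwargs": {
  "targets": [
    [2.2,3.3,0,4,0],
    [4.4,6.6,0,8,0],
    [6.6,9.9,0,12,0],
    [8.8,13.2,0,16,0],
    [11,16.5,0,20,0]
  ]
}}

```text
time_s: 2.15
eef_pos: [0.4962, -0.106, 0.2317]
tool_rot: [3.141, 0.0, 1.318]
force: [1.4, -0.8, -0.2]
gripper_width: 0.0852
```

Request:
{"fn": "carry_out", "kwargs": {
  "targets": [
    [1.5,3.3,0,4,0],
    [3,6.6,0,8,0],
    [4.5,9.9,0,12,0],
    [6,13.2,0,16,0],
    [6,13.2,0,20,0]
  ]
}}

```text
time_s: 2.57
eef_pos: [0.5565, 0.0324, 0.2316]
tool_rot: [3.14, -0.004, 1.676]
force: [0.1, 0.7, 0.1]
gripper_width: 0.0853
```

```bash
python3 - <<'E'
from h import *
s=ctrl.read_state();print(s['eef_pos'],s['tool_rot'],np.round(s['q'],2))
c=shot('wrist','w1.png'); print(np.round(-np.array(c['R']).T@c['t'],3))
for n,h in [('dropper_bottle',.09),('low_jar',.05),('square_bottle',.094)]:
    for d in ctrl.find_in('wrist',n)[:3]: print(n,round(d['conf'],2),np.round(d['centre'],1),atz(c,d['centre'],h).round(4))
for X in [(.609,.0745,.09),(.609,.0745,0),(.4886,.0313,.05)]: print(proj(c,X).round(1))
E
```

```text
[0.55647533 0.03238847 0.23163571] [ 3.13988328 -0.00378187  1.67614875] [ 0.51  0.26 -0.75  1.61  0.18  1.34 -0.17]
[0.548 0.116 0.375]
dropper_bottle 0.82 [331.8 150. ] [0.5999 0.0772 0.09  ]
low_jar 0.97 [418.  211.8] [0.7082 0.0168 0.05  ]
low_jar 0.86 [212.9 174.8] [0.4905 0.0339 0.05  ]
low_jar 0.63 [207.9   3.6] [0.4803 0.1846 0.05  ]
square_bottle 0.92 [387.1  19.5] [0.6249 0.1793 0.094 ]
[341.6 154.2]
[326.9 140.9]
[211.  177.1]
```

View pics/w1.png

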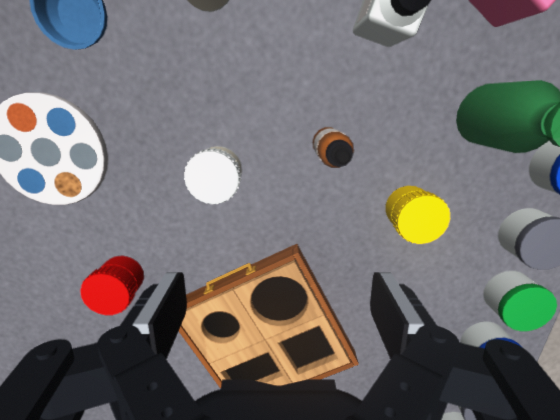

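The wrist view shows the dropper bulb at (340,154), where I predicted (342,154), and the low jar lid at (212,176), where I predicted (211,177), so the estimates hold.

Request:
{"fn": "carry_out", "kwargs": {
  "targets": [
    [2.7,2.4,-2,0,0],
    [5.3,4.8,-4,0,0],
    [5.3,4.8,-6,0,0],
    [5.3,4.8,-6,0,0],
    [5.3,4.8,-6,0,0]
  ]
}}

```text
time_s: 3.18
eef_pos: [0.6077, 0.0705, 0.1707]
tool_rot: [-3.139, 0.001, 1.661]
force: [0.3, -0.2, 0.1]
gripper_width: 0.0856
```

Request:
{"fn": "carry_out", "kwargs": {
  "targets": [
    [0.1,0.4,-3,0,0],
    [0.1,0.4,-6,0,0],
    [0.1,0.4,-9,0,0],
    [0.1,0.4,-10,0,0],
    [0.1,0.4,-10,0,0]
  ]
}}

```text
time_s: 3.6
eef_pos: [0.6085, 0.0742, 0.0706]
tool_rot: [-3.139, 0.001, 1.661]
force: [-0.4, 0.3, 0.9]
gripper_width: 0.0854
```

Request:
{"fn": "carry_out", "kwargs": {
  "targets": [
    [0,0,-1,0,0],
    [0,0,-2,0,0],
    [0,0,-3,0,0],
    [0,0,-3.8,0,0],
    [0,0,-3.8,0,0]
  ]
}}

```text
time_s: 4.02
eef_pos: [0.6085, 0.076, 0.0317]
tool_rot: [-3.14, 0.0, 1.664]
force: [-0.9, -0.4, 0.4]
gripper_width: 0.0855
```

```bash
python3 - <<'E'
from h import *
s=ctrl.read_state();print(s['eef_pos'],s['force'])
c=shot('wrist','w2.png');c=shot('scene','s2.png')
cv2.imwrite('pics/s2.png',cv2.resize(cv2.imread('pics/s2.png')[120:320,150:450],None,fx=2.6,fy=2.6))
E
```

```text
[0.60852631 0.07597968 0.03167129] [-0.87165507 -0.35253916  0.35377302]
```

View pics/s2.png

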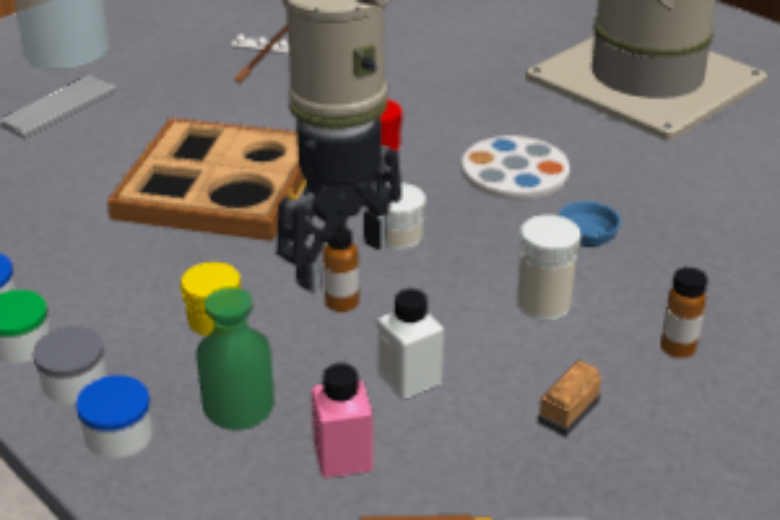

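View pics/w2.png

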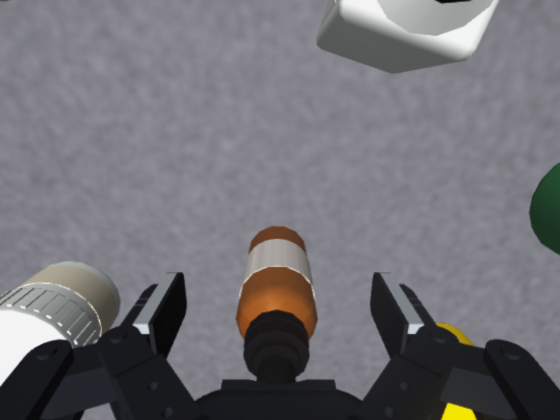

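The wrist view has the dropper bottle centred between the jaws, at column 276. Closing now.

Request:
{"fn": "carry_out", "kwargs": {
  "targets": [
    [0,0,0,0,60],
    [0,0,0,0,120],
    [0,0,0,0,160],
    [0,0,0,0,200],
    [0,0,0,0,200]
  ],
  "force": 30
}}

```text
time_s: 4.53
eef_pos: [0.6096, 0.0763, 0.0337]
tool_rot: [3.141, 0.0, 1.664]
force: [-0.6, 0.0, 2.0]
gripper_width: 0.0332
```

Request:
{"fn": "carry_out", "kwargs": {
  "targets": [
    [0,0,0,0,200],
    [0,0,0,0,200],
    [0,0,0,0,200],
    [0,0,0.5,0,200],
    [0,0,1,0,200]
  ]
}}

```text
time_s: 4.95
eef_pos: [0.609, 0.0762, 0.0432]
tool_rot: [-3.141, -0.0, 1.664]
force: [0.3, 0.4, -1.2]
gripper_width: 0.0328
```

Request:
{"fn": "carry_out", "kwargs": {
  "targets": [
    [0,0,3,0,200],
    [0,0,6,0,200],
    [0,0,9,0,200],
    [0,0,12,0,200],
    [0,0,14,0,200]
  ]
}}

```text
time_s: 5.37
eef_pos: [0.61, 0.0767, 0.1868]
tool_rot: [3.139, -0.0, 1.664]
force: [1.1, -0.3, -0.6]
gripper_width: 0.033
```

Request:
{"fn": "carry_out", "kwargs": {
  "targets": [
    [-0.7,-1.6,0,0,200],
    [-1.9,-4.4,0,0,200],
    [-3.3,-7.8,0,0,200],
    [-4.7,-11,0,0,200],
    [-6.1,-14.2,0,0,200]
  ]
}}

```text
time_s: 5.78
eef_pos: [0.5474, -0.0671, 0.1836]
tool_rot: [3.141, 0.0, 1.664]
force: [0.5, -0.2, -0.5]
gripper_width: 0.0334
```

Request:
{"fn": "carry_out", "kwargs": {
  "targets": [
    [-1.4,-3.3,0,0,200],
    [-2.6,-6.2,0,0,200],
    [-3.7,-8.6,0,0,200],
    [-4.4,-10.4,0,0,200],
    [-4.4,-10.4,0,0,200]
  ]
}}

```text
time_s: 6.2
eef_pos: [0.5024, -0.1747, 0.1834]
tool_rot: [-3.14, 0.002, 1.658]
force: [-0.5, -1.0, -1.5]
gripper_width: 0.0332
```

```bash
python3 - <<'E'
from h import *
s=ctrl.read_state();print(s['eef_pos'],s['force'],s['gripper_width'])
c=shot('wrist','w3.png')
for n in ['insert_small_round','insert_square','insert_oblong']:
    for d in ctrl.find_in('wrist',n)[:2]: print(n,round(d['conf'],2),np.round(d['centre'],1),atz(c,d['centre'],.02).round(4))
for X in [(.504,-.17,.024),(.576,-.124,.024),(.622,-.195,.024)]: print(proj(c,X).round(1))
E
```

```text
[ 0.50240422 -0.1746555   0.18339668] [-0.46357466 -1.02698814 -1.52707733] 0.033194213901861884
insert_small_round 0.94 [281.1 183.6] [ 0.5056 -0.1712  0.02  ]
insert_square 0.7 [397.3 220.3] [ 0.6259 -0.1989  0.02  ]
insert_oblong 0.96 [334.5 240.6] [ 0.5662 -0.2269  0.02  ]
[279.5 183.4]
[362.1 141.7]
[395.7 217.8]
```

View pics/w3.png

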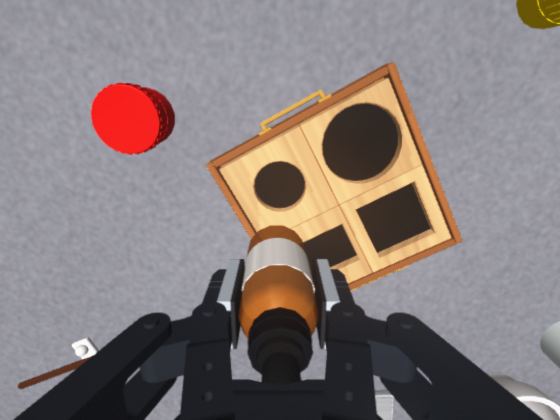

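Held bottle in frame; the small round well is at about (279,185), where I predicted (280,183). Lowering.

Request:
{"fn": "carry_out", "kwargs": {
  "targets": [
    [0.15,0.4,-2,0,200],
    [0.15,0.4,-5,0,200],
    [0.15,0.4,-8,0,200],
    [0.15,0.4,-9.5,0,200],
    [0.15,0.4,-10,0,200]
  ]
}}

```text
time_s: 6.82
eef_pos: [0.5047, -0.1638, 0.0807]
tool_rot: [-3.138, -0.003, 1.666]
force: [-0.1, -0.0, -1.0]
gripper_width: 0.0333
```

Request:
{"fn": "carry_out", "kwargs": {
  "targets": [
    [0,0,-0.7,0,200],
    [0,0,-1.4,0,200],
    [0,0,-2,0,200],
    [0,0,-2.4,0,200],
    [0,0,-2.6,0,200]
  ]
}}

```text
time_s: 7.23
eef_pos: [0.506, -0.1657, 0.0572]
tool_rot: [3.141, 0.0, 1.664]
force: [-0.8, -0.4, -1.1]
gripper_width: 0.0331
```

Request:
{"fn": "carry_out", "kwargs": {
  "targets": [
    [-0.1,-0.3,0,0,200],
    [-0.2,-0.5,-0.2,0,200],
    [-0.2,-0.5,-0.4,0,200],
    [-0.2,-0.5,-0.6,0,200],
    [-0.2,-0.5,-0.7,0,200]
  ]
}}

```text
time_s: 7.65
eef_pos: [0.5038, -0.1708, 0.0501]
tool_rot: [3.142, -0.0, 1.664]
force: [-0.1, -0.2, -1.0]
gripper_width: 0.0332
```

Request:
{"fn": "carry_out", "kwargs": {
  "targets": [
    [0,0,-0.1,0,200],
    [0,0,-0.2,0,200],
    [0,0,-0.3,0,200],
    [0,0,-0.3,0,200]
  ]
}}

```text
time_s: 7.98
eef_pos: [0.504, -0.1707, 0.0477]
tool_rot: [3.142, 0.0, 1.664]
force: [-0.6, 0.3, 2.9]
gripper_width: 0.0332
```

Contact (+2.9 N up). Opening partly and checking.

Request:
{"fn": "carry_out", "kwargs": {
  "targets": [
    [0,0,0,0,130],
    [0,0,0,0,100],
    [0,0,0,0,60],
    [0,0,0,0,60],
    [0,0,0,0,60]
  ]
}}

```text
time_s: 8.4
eef_pos: [0.5039, -0.1707, 0.0473]
tool_rot: [3.141, -0.0, 1.664]
force: [-0.4, -0.1, 0.2]
gripper_width: 0.0651
```

Request:
{"fn": "carry_out", "kwargs": {
  "targets": [
    [0,0,1.5,0,60],
    [0,0,4,0,60],
    [0,0,8,0,60],
    [0,0,12,0,30],
    [0,0,15,0,0]
  ]
}}

```text
time_s: 8.82
eef_pos: [0.5044, -0.1706, 0.2005]
tool_rot: [3.14, 0.001, 1.665]
force: [1.4, -0.2, 0.6]
gripper_width: 0.0846
```

```bash
python3 - <<'E'
from h import *
s=ctrl.read_state();print(s['eef_pos'],s['force'],s['gripper_width'])
c=shot('wrist','w4.png')
E
```

```text
[ 0.50439715 -0.1705516   0.20049667] [ 1.37763029 -0.19024869  0.64614325] 0.08459218973013419
```

View pics/w4.png

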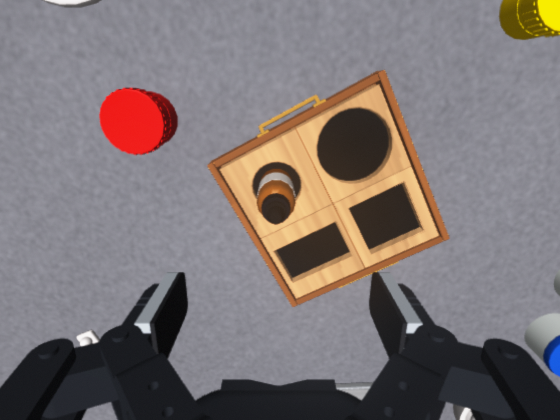

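Dropper bottle is upright in the small round well, at (275,190). Next is the square bottle.

Request:
{"fn": "carry_out", "kwargs": {
  "targets": [
    [0.5,1.5,0,5,0],
    [1.5,4,0,10,0],
    [2.5,7,0,15,0],
    [3.6,10,0,20,0],
    [4.7,13,0,25,0]
  ]
}}

```text
time_s: 9.28
eef_pos: [0.5512, -0.0396, 0.1974]
tool_rot: [3.141, 0.0, 2.104]
force: [-0.1, -0.3, 0.2]
gripper_width: 0.0853
```

Request:
{"fn": "carry_out", "kwargs": {
  "targets": [
    [1.1,3,0,5,0],
    [2.2,6,0,10,0],
    [3.3,9,0,15,0],
    [4.4,12,0,20,0],
    [5.5,15,0,25,0]
  ]
}}

```text
time_s: 9.7
eef_pos: [0.6063, 0.1105, 0.1972]
tool_rot: [-3.142, 0.0, 2.541]
force: [0.2, -1.0, 0.7]
gripper_width: 0.0852
```

Request:
{"fn": "carry_out", "kwargs": {
  "targets": [
    [0.8,2,0,5,0],
    [1.4,3.8,0,10,0],
    [1.4,3.8,0,15,0],
    [1.4,3.8,0,20,0],
    [1.4,3.8,0,25.6,0]
  ]
}}

```text
time_s: 10.12
eef_pos: [0.6198, 0.1479, 0.1969]
tool_rot: [3.141, -0.001, 2.989]
force: [0.1, -0.0, -0.2]
gripper_width: 0.0855
```

```bash
python3 - <<'E'
from h import *
s=ctrl.read_state();print(s['eef_pos'],s['tool_rot'],s['q'].round(2) if hasattr(s['q'],'round') else s['q'])
c=shot('wrist','w5.png')
for d in ctrl.find_in('wrist','square_bottle')[:2]: print(round(d['conf'],2),np.round(d['centre'],1),atz(c,d['centre'],.07).round(4))
print(proj(c,(.64,.199,.094)),proj(c,(.571,.323,.038)))
# predicted top face corners
for a in (45,135,225,315):
    t=np.radians(a-9); print(proj(c,(.6405+.0311*np.cos(t),.199+.0311*np.sin(t),.068)).round(0))
E
```

```text
[0.6198177  0.14786926 0.19694428] [ 3.14139852e+00 -5.16932766e-04  2.98857844e+00] [ 0.37  0.55 -0.95  1.43  0.45  1.39  0.82]
0.98 [362.  286.5] [0.7208 0.2147 0.07  ]
0.61 [334.  202.8] [0.6326 0.1964 0.07  ]
[342.88273766 220.17009036] [465.11951076 105.01681389]
[360. 233.]
[364. 186.]
[314. 186.]
[312. 233.]
```

View pics/w5.png

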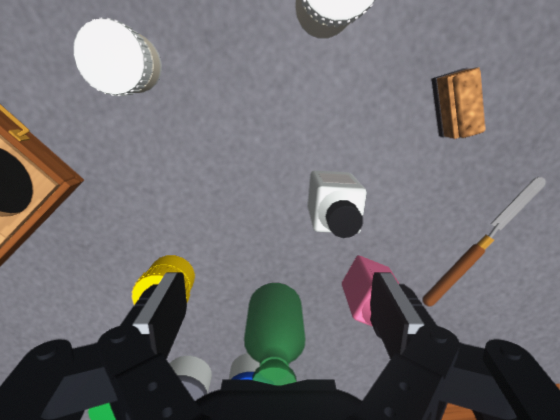

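```bash
python3 - <<'E'
import cv2
im=cv2.imread('pics/w5.png')
a=cv2.resize(im[150:260,280:400],None,fx=5,fy=5,interpolation=cv2.INTER_CUBIC)
cv2.imwrite('pics/d.png',a)
cv2.imwrite('pics/e.png',cv2.resize(im[55:155,410:510],None,fx=5,fy=5,interpolation=cv2.INTER_CUBIC))
E
```

```text
(no output)
```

View pics/d.png

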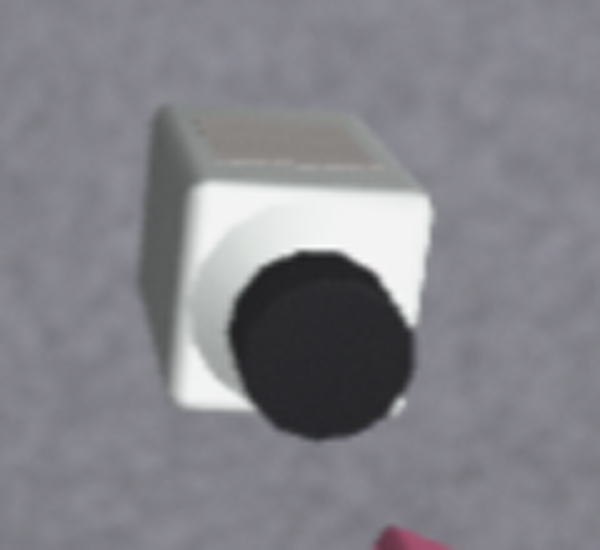

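View pics/e.png

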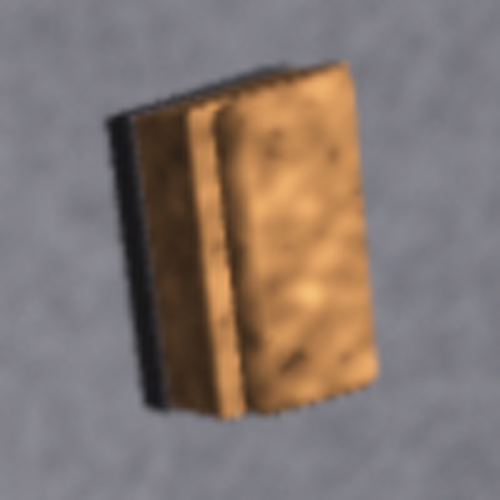

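```bash
python3 - <<'E'
from h import *
c=ctrl.camera('wrist')
P=np.array([atz(c,(280+u/5-.4,150+v/5-.4),.068)[:2] for u,v in [(193,181),(433,197),(405,410),(172,407)]])
print(P.round(4),P.mean(0))
for i in range(4):
    d=P[(i+1)%4]-P[i]; print(np.degrees(np.arctan2(d[1],d[0])).round(1),np.linalg.norm(d).round(4))
Q=np.array([atz(c,(410+u/5-.4,55+v/5-.4),z)[:2] for u,v,z in [(108,118,0),(150,408,0),(350,62,.038),(380,380,.038),(250,410,.038),(222,100,.038)]])
print(Q.round(4),Q[2:].mean(0))
for a,b in ((0,1),(2,3),(5,4)):
    d=Q[b]-Q[a]; print(np.degrees(np.arctan2(d[1],d[0])).round(1),np.linalg.norm(d).round(4))
E
```

```text
[[0.6159 0.1841]
 [0.6252 0.2249]
 [0.6646 0.2172]
 [0.6575 0.1755]] [0.64079987 0.20039353]
77.1 0.0418
-11.1 0.0402
-99.7 0.0423
168.3 0.0425
[[0.5455 0.3099]
 [0.6026 0.3185]
 [0.5423 0.3334]
 [0.5969 0.3414]
 [0.5986 0.3187]
 [0.5449 0.3123]] [0.57065111 0.32642535]
8.5 0.0577
8.4 0.0551
6.7 0.0541
```

Request:
{"fn": "carry_out", "kwargs": {
  "targets": [
    [1,2.6,0,-1,0],
    [2,5.2,0,-2,0],
    [2,5.2,-2,-2,0],
    [2,5.2,-4,-2,0],
    [2,5.2,-4,-2,0]
  ]
}}

```text
time_s: 10.68
eef_pos: [0.6383, 0.1988, 0.1533]
tool_rot: [-3.139, -0.004, 2.946]
force: [-0.4, -0.9, -0.6]
gripper_width: 0.0852
```

Request:
{"fn": "carry_out", "kwargs": {
  "targets": [
    [0,0,-2,0,0],
    [0,0,-4,0,0],
    [0,0,-5,0,0],
    [0,0,-5,0,0]
  ]
}}

```text
time_s: 11.02
eef_pos: [0.6391, 0.1981, 0.1056]
tool_rot: [-3.14, -0.003, 2.946]
force: [0.7, -0.2, 0.2]
gripper_width: 0.0852
```

Request:
{"fn": "carry_out", "kwargs": {
  "targets": [
    [0.1,0.1,-2,0,0],
    [0.1,0.1,-4,0,0],
    [0.1,0.1,-6,0,0],
    [0.1,0.1,-7.5,0,0],
    [0.1,0.1,-7.5,0,0]
  ]
}}

```text
time_s: 11.43
eef_pos: [0.6399, 0.1993, 0.0302]
tool_rot: [-3.14, -0.003, 2.948]
force: [-1.0, 0.5, -0.4]
gripper_width: 0.0852
```

Request:
{"fn": "carry_out", "kwargs": {
  "targets": [
    [0,0,0,0,60],
    [0,0,0,0,110],
    [0,0,0,0,150],
    [0,0,0,0,180],
    [0,0,0,0,180]
  ]
}}

```text
time_s: 11.85
eef_pos: [0.6418, 0.2006, 0.034]
tool_rot: [3.141, 0.002, 2.948]
force: [-1.0, -0.4, 7.1]
gripper_width: 0.043
```

Request:
{"fn": "carry_out", "kwargs": {
  "targets": [
    [0,0,0,0,180],
    [0,0,0,0,180]
  ]
}}

```text
time_s: 12.02
eef_pos: [0.6418, 0.2005, 0.034]
tool_rot: [3.141, 0.002, 2.948]
force: [-0.4, -1.3, 6.2]
gripper_width: 0.044
```

Request:
{"fn": "carry_out", "kwargs": {
  "targets": [
    [0,0,1,0,180],
    [0,0,3,0,180],
    [0,0,6,0,180],
    [0,0,10,0,180],
    [0,0,14,0,180]
  ]
}}

```text
time_s: 12.43
eef_pos: [0.6401, 0.2, 0.1739]
tool_rot: [-3.141, -0.001, 2.949]
force: [1.3, 0.7, -0.0]
gripper_width: 0.0435
```

Request:
{"fn": "carry_out", "kwargs": {
  "targets": [
    [0,0,3,-4,180],
    [0,-1.5,4,-8,180],
    [0,-4,4,-12,180],
    [-0.2,-7,4,-16,180],
    [-0.4,-10,4,-20,180]
  ]
}}

```text
time_s: 12.85
eef_pos: [0.6365, 0.0999, 0.2133]
tool_rot: [3.141, 0.0, 2.598]
force: [-0.6, -1.2, -0.1]
gripper_width: 0.0436
```

Request:
{"fn": "carry_out", "kwargs": {
  "targets": [
    [-0.2,-3.3,0,-4,180],
    [-0.4,-6.6,0,-8,180],
    [-0.5,-9.9,0,-12,180],
    [-0.6,-13.2,0,-16,180],
    [-0.7,-16.5,0,-20,180]
  ]
}}

```text
time_s: 13.27
eef_pos: [0.6294, -0.0661, 0.2132]
tool_rot: [3.141, 0.0, 2.247]
force: [1.0, 0.3, -1.0]
gripper_width: 0.0433
```

Request:
{"fn": "carry_out", "kwargs": {
  "targets": [
    [-0.2,-3.3,0,-2,180],
    [-0.4,-6.6,0,-4,180],
    [-0.6,-9.5,0,-6,180],
    [-0.7,-11.5,0,-6.4,180],
    [-0.7,-11.5,0,-6.4,180]
  ]
}}

```text
time_s: 13.68
eef_pos: [0.622, -0.1857, 0.2123]
tool_rot: [-3.14, 0.001, 2.132]
force: [-0.2, -1.7, -1.4]
gripper_width: 0.0436
```

```bash
python3 - <<'E'
from h import *
s=ctrl.read_state();print(s['eef_pos'],s['tool_rot'],s['gripper_width'],s['force'])
c=shot('wrist','w6.png')
print(proj(c,(.622,-.195,.024)))
print([proj(c,(.622+.0424*np.cos(np.radians(a)),-.195+.0424*np.sin(np.radians(a)),.026)).round() for a in (77.6,167.6,257.6,347.6)])
E
```

```text
[ 0.62197367 -0.18572589  0.21234639] [-3.13993264e+00  1.49763574e-03  2.13241367e+00] 0.04360567071124309 [-0.24448608 -1.72945627 -1.4265802 ]
[272.76568373 187.35519905]
[array([302., 159.]), array([243., 160.]), array([245., 215.]), array([301., 214.])]
```

View pics/w6.png

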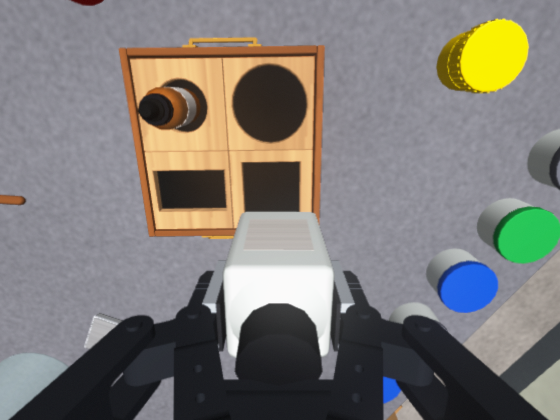

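The square well's top edge in this view runs from (243,161) to (299,160), which matches my prediction. The bottle is held square to the caddy.

Request:
{"fn": "carry_out", "kwargs": {
  "targets": [
    [0,-0.5,-2,0.3,180],
    [0,-0.9,-5,0.3,180],
    [0,-0.9,-8,0.3,180],
    [0,-0.9,-11,0.3,180],
    [0,-0.9,-13,0.3,180]
  ]
}}

```text
time_s: 14.15
eef_pos: [0.6221, -0.1863, 0.0798]
tool_rot: [-3.141, -0.003, 2.147]
force: [0.5, 1.2, -1.1]
gripper_width: 0.0437
```

Request:
{"fn": "carry_out", "kwargs": {
  "targets": [
    [0,0,0,0,180],
    [0,0,0,0,180]
  ]
}}

```text
time_s: 14.32
eef_pos: [0.6228, -0.1869, 0.0823]
tool_rot: [-3.142, -0.002, 2.147]
force: [0.0, 0.4, -0.7]
gripper_width: 0.0435
```

Request:
{"fn": "carry_out", "kwargs": {
  "targets": [
    [-0.1,-0.5,-0.5,0,180],
    [-0.1,-0.8,-1,0,180],
    [-0.1,-0.8,-1.6,0,180],
    [-0.1,-0.8,-2.2,0,180],
    [-0.1,-0.8,-2.6,0,180]
  ]
}}

```text
time_s: 14.73
eef_pos: [0.6217, -0.1968, 0.0558]
tool_rot: [-3.142, -0.0, 2.144]
force: [0.1, 0.7, -1.7]
gripper_width: 0.0433
```

Request:
{"fn": "carry_out", "kwargs": {
  "targets": [
    [0,0,-0.1,0,180],
    [0,0,-0.2,0,180],
    [0,0,-0.3,0,180],
    [0,0,-0.4,0,180],
    [0,0,-0.5,0,180]
  ]
}}

```text
time_s: 15.15
eef_pos: [0.6221, -0.1967, 0.0515]
tool_rot: [3.141, 0.0, 2.144]
force: [-0.2, 0.4, -1.5]
gripper_width: 0.0437
```

Request:
{"fn": "carry_out", "kwargs": {
  "targets": [
    [0,0,-0.1,0,180],
    [0,0,-0.2,0,180],
    [0,0,-0.3,0,180],
    [0,0,-0.3,0,180]
  ]
}}

```text
time_s: 15.48
eef_pos: [0.6218, -0.1967, 0.0481]
tool_rot: [-3.142, -0.0, 2.144]
force: [-0.6, -0.2, -0.8]
gripper_width: 0.0437
```

Request:
{"fn": "carry_out", "kwargs": {
  "targets": [
    [0,0,-0.1,0,180],
    [0,0,-0.1,0,180],
    [0,0,-0.2,0,180],
    [0,0,-0.2,0,180]
  ]
}}

```text
time_s: 15.82
eef_pos: [0.6219, -0.1968, 0.0479]
tool_rot: [-3.141, 0.001, 2.144]
force: [-7.4, 1.1, 12.8]
gripper_width: 0.0437
```

Request:
{"fn": "carry_out", "kwargs": {
  "targets": [
    [0,0,0.1,0,160],
    [0,0,0.1,0,100],
    [0,0,0.1,0,50],
    [0,0,0.1,0,50],
    [0,0,0.1,0,50]
  ]
}}

```text
time_s: 16.23
eef_pos: [0.6219, -0.1967, 0.0472]
tool_rot: [3.142, -0.0, 2.144]
force: [-0.2, 0.3, 0.1]
gripper_width: 0.0685
```

Request:
{"fn": "carry_out", "kwargs": {
  "targets": [
    [0,0,1.5,0,50],
    [0,0,4,0,50],
    [0,0,8,0,50],
    [0,0,12,0,30],
    [0,0,16,0,0]
  ]
}}

```text
time_s: 16.65
eef_pos: [0.6216, -0.1964, 0.2103]
tool_rot: [3.141, -0.0, 2.145]
force: [1.2, -0.9, -0.3]
gripper_width: 0.0849
```

```bash
python3 - <<'E'
from h import *
s=ctrl.read_state();print(s['eef_pos'],s['force'],s['gripper_width'])
c=shot('wrist','w7.png')
E
```

```text
[ 0.6216138  -0.19637125  0.21027054] [ 1.19327859 -0.94468795 -0.30864918] 0.08487338784594915
```

View pics/w7.png

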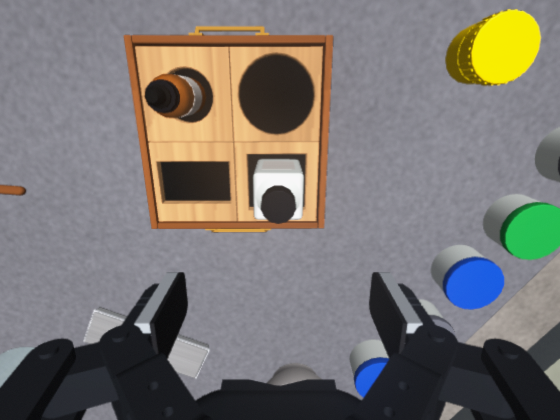

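Square bottle is in its well at (278,195). Next is the low jar.

Request:
{"fn": "carry_out", "kwargs": {
  "targets": [
    [-0.6,1,0,4,0],
    [-2,3.4,0,8,0],
    [-3.7,6.4,0,13,0],
    [-5.5,9.4,0,18,0],
    [-7.3,12.4,0,23,0]
  ]
}}

```text
time_s: 17.12
eef_pos: [0.548, -0.0713, 0.2079]
tool_rot: [3.142, 0.001, 2.55]
force: [0.1, 0.3, 0.8]
gripper_width: 0.0854
```

Request:
{"fn": "carry_out", "kwargs": {
  "targets": [
    [-1.5,2.6,0,5,0],
    [-3,5.2,0,10,0],
    [-4.5,7.9,-2,15,0],
    [-6,10.4,-4,21,0],
    [-6,10.4,-5,21,0]
  ]
}}

```text
time_s: 17.53
eef_pos: [0.4859, 0.0365, 0.1566]
tool_rot: [-3.141, -0.001, 2.925]
force: [-0.0, -0.0, 0.1]
gripper_width: 0.0853
```

Request:
{"fn": "carry_out", "kwargs": {
  "targets": [
    [0,0,-1,0,0],
    [0,0,-2,0,0],
    [0,0,-2,0,0]
  ]
}}

```text
time_s: 17.78
eef_pos: [0.4886, 0.0302, 0.1359]
tool_rot: [-3.141, -0.002, 2.91]
force: [-0.1, -0.3, 0.6]
gripper_width: 0.0855
```

```bash
python3 - <<'E'
from h import *
s=ctrl.read_state();print(s['eef_pos'],s['tool_rot'])
c=shot('wrist','w8.png'); print(proj(c,(.4886,.0313,.05)),proj(c,(*s['eef_pos'][:2],.05)))
E
```

```text
[0.48857716 0.0301577  0.135902  ] [-3.14141685e+00 -1.93855527e-03  2.90961385e+00]
[278.2975288  213.14705615] [276.80986891 213.44670954]
```

View pics/w8.png

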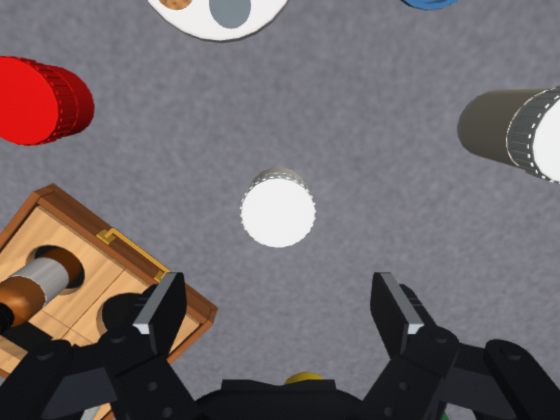

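The jar lid is centred at (278,213), as predicted. Descending.

Request:
{"fn": "carry_out", "kwargs": {
  "targets": [
    [0,0.1,-3,0,0],
    [0,0.1,-6,0,0],
    [0,0.1,-9,0,0],
    [0,0.1,-11,0,0],
    [0,0.1,-11.8,0,0]
  ]
}}

```text
time_s: 18.25
eef_pos: [0.488, 0.0316, 0.0171]
tool_rot: [-3.142, -0.003, 2.91]
force: [-0.8, -0.5, -0.1]
gripper_width: 0.0852
```

Request:
{"fn": "carry_out", "kwargs": {
  "targets": [
    [0,0,0,0,0],
    [0,0,0,0,40],
    [0,0,0,0,80],
    [0,0,0,0,120],
    [0,0,0,0,150]
  ]
}}

```text
time_s: 18.67
eef_pos: [0.4902, 0.0321, 0.0211]
tool_rot: [-3.142, 0.003, 2.911]
force: [-1.6, 0.3, 6.6]
gripper_width: 0.0551
```

Request:
{"fn": "carry_out", "kwargs": {
  "targets": [
    [0,0,0,0,150],
    [0,0,0,0,150],
    [0,0,0,0,150]
  ]
}}

```text
time_s: 18.92
eef_pos: [0.4902, 0.0321, 0.0211]
tool_rot: [-3.142, 0.003, 2.911]
force: [-1.2, -0.6, 7.0]
gripper_width: 0.0549
```

Request:
{"fn": "carry_out", "kwargs": {
  "targets": [
    [0,0,1,0,150],
    [0,0,3,0,150],
    [0,0,6,0,150],
    [0,0,9,0,150],
    [0,0,12,0,150]
  ]
}}

```text
time_s: 19.33
eef_pos: [0.4887, 0.0327, 0.1418]
tool_rot: [3.141, 0.001, 2.913]
force: [0.9, -1.1, 0.3]
gripper_width: 0.0549
```

Request:
{"fn": "carry_out", "kwargs": {
  "targets": [
    [0.8,-1.4,1,0,150],
    [2.2,-4,1,0,150],
    [3.8,-7,1,0,150],
    [5.5,-10,1,0,150],
    [7,-12.8,1,0,150]
  ]
}}

```text
time_s: 19.75
eef_pos: [0.5598, -0.0978, 0.1509]
tool_rot: [-3.141, 0.002, 2.911]
force: [0.2, 0.2, 0.3]
gripper_width: 0.055
```

Request:
{"fn": "carry_out", "kwargs": {
  "targets": [
    [1,-1.9,0,0,150],
    [1.6,-2.9,0,0,150],
    [1.6,-2.9,0,0,150],
    [1.6,-2.9,0,0,150],
    [1.6,-2.9,0,0,150]
  ]
}}

```text
time_s: 20.17
eef_pos: [0.5746, -0.1226, 0.1499]
tool_rot: [3.141, 0.0, 2.914]
force: [-0.1, 0.4, -0.9]
gripper_width: 0.0551
```

```bash
python3 - <<'E'
from h import *
s=ctrl.read_state();print(s['eef_pos'],s['tool_rot'],s['gripper_width'],s['force'])
c=shot('wrist','w9.png'); print(proj(c,(.576,-.124,.026)))
c=shot('top','t9.png'); cv2.imwrite('pics/s9.png',cv2.resize(shot('scene','x.png')['image'][130:250,150:350,::-1],None,fx=3.5,fy=3.5))
E
```

```text
[ 0.57461314 -0.12263802  0.14994834] [3.14091540e+00 1.98471531e-04 2.91431589e+00] 0.05512863347250394 [-0.09012684  0.40253596 -0.89865341]
[275.64364823 199.97134399]
```

View pics/w9.png

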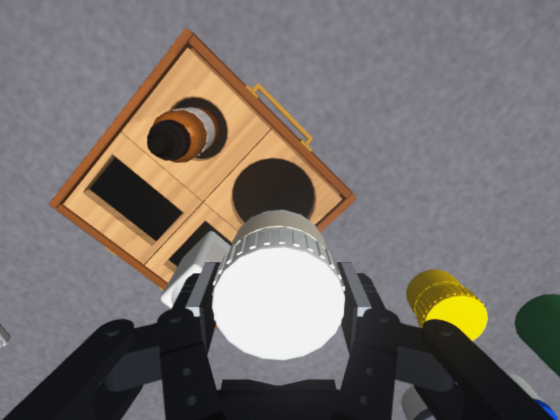

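View pics/s9.png

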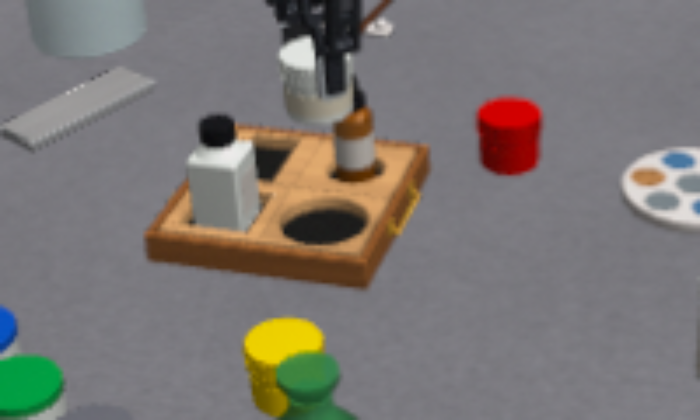

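The wide well is at about (274,193) and the placed bottles are upright. Lowering the jar.

Request:
{"fn": "carry_out", "kwargs": {
  "targets": [
    [0.1,-0.2,-2,0,150],
    [0.1,-0.2,-4,0,150],
    [0.1,-0.2,-6,0,150],
    [0.1,-0.2,-7.5,0,150],
    [0.1,-0.2,-8.5,0,150]
  ]
}}

```text
time_s: 20.73
eef_pos: [0.5751, -0.1261, 0.0629]
tool_rot: [3.142, -0.002, 2.913]
force: [-0.5, 0.0, -0.9]
gripper_width: 0.0551
```

Request:
{"fn": "carry_out", "kwargs": {
  "targets": [
    [0,0,-0.5,0,150],
    [0,0,-0.9,0,150],
    [0,0,-0.9,0,150]
  ]
}}

```text
time_s: 20.98
eef_pos: [0.576, -0.1266, 0.0553]
tool_rot: [3.141, -0.0, 2.912]
force: [-0.4, -0.1, -0.8]
gripper_width: 0.0545
```

Request:
{"fn": "carry_out", "kwargs": {
  "targets": [
    [0,0.2,-0.4,0,150],
    [0,0.2,-0.8,0,150],
    [0,0.2,-1.1,0,150],
    [0,0.2,-1.4,0,150],
    [0,0.2,-1.6,0,150]
  ]
}}

```text
time_s: 21.4
eef_pos: [0.5758, -0.1248, 0.039]
tool_rot: [3.142, -0.0, 2.912]
force: [-0.6, 0.1, -0.1]
gripper_width: 0.0549
```

Request:
{"fn": "carry_out", "kwargs": {
  "targets": [
    [0,0,-0.1,0,150],
    [0,0,-0.2,0,150],
    [0,0,-0.3,0,150],
    [0,0,-0.4,0,150]
  ]
}}

```text
time_s: 21.73
eef_pos: [0.576, -0.1248, 0.0353]
tool_rot: [3.142, 0.0, 2.912]
force: [0.0, -1.1, -0.7]
gripper_width: 0.0548
```

Request:
{"fn": "carry_out", "kwargs": {
  "targets": [
    [0,0,-0.1,0,150],
    [0,0,-0.1,0,150],
    [0,0,-0.1,0,150]
  ]
}}

```text
time_s: 21.98
eef_pos: [0.576, -0.1248, 0.0352]
tool_rot: [-3.141, 0.0, 2.912]
force: [-4.4, 0.7, 9.0]
gripper_width: 0.0552
```

Request:
{"fn": "carry_out", "kwargs": {
  "targets": [
    [0,0,0,0,120],
    [0,0,0,0,70],
    [0,0,0,0,30],
    [0,0,0,0,20],
    [0,0,0,0,20]
  ]
}}

```text
time_s: 22.4
eef_pos: [0.5759, -0.1248, 0.0343]
tool_rot: [3.141, -0.0, 2.912]
force: [0.7, 0.4, 0.1]
gripper_width: 0.0786
```

Request:
{"fn": "carry_out", "kwargs": {
  "targets": [
    [0,0,1.5,0,20],
    [0,0,4,0,20],
    [0,0,8,0,20],
    [0,0,12,0,10],
    [0,0,16,0,0]
  ]
}}

```text
time_s: 22.82
eef_pos: [0.5756, -0.1242, 0.1972]
tool_rot: [3.141, 0.0, 2.913]
force: [0.4, 0.1, -0.3]
gripper_width: 0.0852
```

```bash
python3 - <<'E'
from h import *
s=ctrl.read_state();print(s['eef_pos'],s['force'],s['gripper_width'])
c=shot('wrist','w10.png')
E
```

```text
[ 0.57556443 -0.12420235  0.19719921] [ 0.3569082   0.12917857 -0.3263201 ] 0.08523078408791282
```

View pics/w10.png

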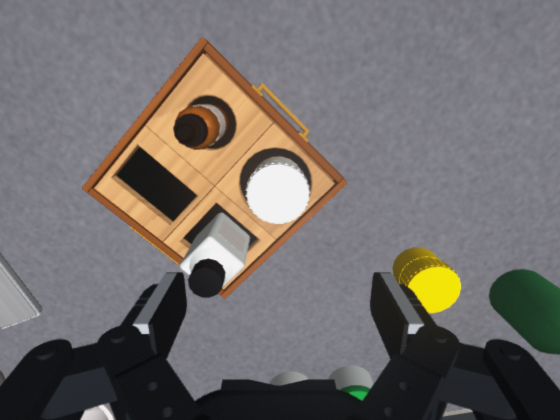

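Low jar is seated in the wide well, at (278,185). Next is the block. I turn the jaws the long way round so that joint 7 stays clear of its limit when placing.

Request:
{"fn": "carry_out", "kwargs": {
  "targets": [
    [0,1,0,-7,0],
    [0,3,0,-14,0],
    [0,5,0,-21,0],
    [0,7.5,0,-28,0],
    [0,10,0,-35,0]
  ]
}}

```text
time_s: 23.28
eef_pos: [0.5759, -0.0238, 0.1955]
tool_rot: [3.141, 0.001, 2.295]
force: [-0.0, 0.6, -0.7]
gripper_width: 0.0858
```

Request:
{"fn": "carry_out", "kwargs": {
  "targets": [
    [0,2,0,-7,0],
    [0,4,0,-14,0],
    [0,6,0,-21,0],
    [0,8,0,-28,0],
    [0,10,0,-35,0]
  ]
}}

```text
time_s: 23.7
eef_pos: [0.5758, 0.0766, 0.1955]
tool_rot: [3.141, -0.0, 1.685]
force: [-0.2, -0.1, -0.4]
gripper_width: 0.085
```

Request:
{"fn": "carry_out", "kwargs": {
  "targets": [
    [0,2,0,-7,0],
    [0,4,0,-14,0],
    [0,6,0,-21,0],
    [0,8,0,-28,0],
    [0,10,0,-35,0]
  ]
}}

```text
time_s: 24.12
eef_pos: [0.5757, 0.1766, 0.1955]
tool_rot: [3.141, -0.001, 1.074]
force: [0.8, 0.3, 0.3]
gripper_width: 0.0851
```

Request:
{"fn": "carry_out", "kwargs": {
  "targets": [
    [0,2,0,-7,0],
    [0,4,0,-14,0],
    [0,6,0,-21,0],
    [0,8,0,-28,0],
    [0,10,0,-35,0]
  ]
}}

```text
time_s: 24.53
eef_pos: [0.5757, 0.2766, 0.1955]
tool_rot: [-3.141, -0.001, 0.463]
force: [-0.1, -0.3, -0.3]
gripper_width: 0.0857
```

Request:
{"fn": "carry_out", "kwargs": {
  "targets": [
    [-0.3,1.5,0,-7,0],
    [-0.3,3,0,-14,0],
    [-0.3,4,0,-19,0],
    [-0.3,4,0,-19,0]
  ]
}}

```text
time_s: 24.87
eef_pos: [0.5716, 0.3184, 0.1954]
tool_rot: [-3.14, -0.0, 0.137]
force: [0.8, -0.7, -0.2]
gripper_width: 0.0856
```

```bash
python3 - <<'E'
from h import *
s=ctrl.read_state();print(s['eef_pos'],s['tool_rot'],np.round(s['q'],2))
c=shot('wrist','w11.png'); print(proj(c,(.571,.3255,.038)))
for d in ctrl.find_in('wrist','sanding_block')[:2]: print(d['conf'],d['centre'],atz(c,d['centre'],.03))
im=cv2.imread('pics/w11.png'); cv2.imwrite('pics/f.png',cv2.resize(im[100:300,180:380],None,fx=3,fy=3,interpolation=cv2.INTER_CUBIC))
E
```

```text
[0.57160951 0.31841079 0.19537616] [-3.13958402e+00 -1.94641311e-04  1.36711084e-01] [-0.17  0.47 -0.56  1.4   0.25  1.34 -2.18]
[271.55653985 188.23705209]
0.72 [270.1, 178.6] [0.57820313 0.32805709 0.03      ]
```

View pics/w11.png

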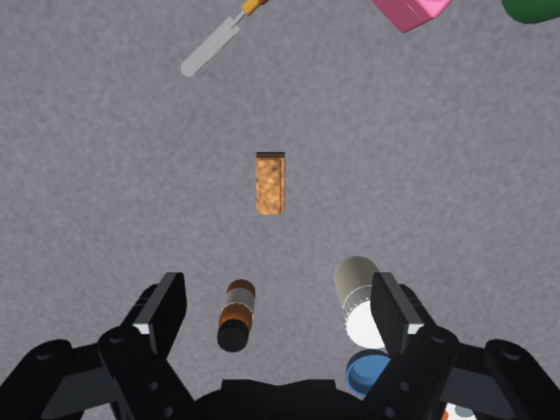

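View pics/f.png

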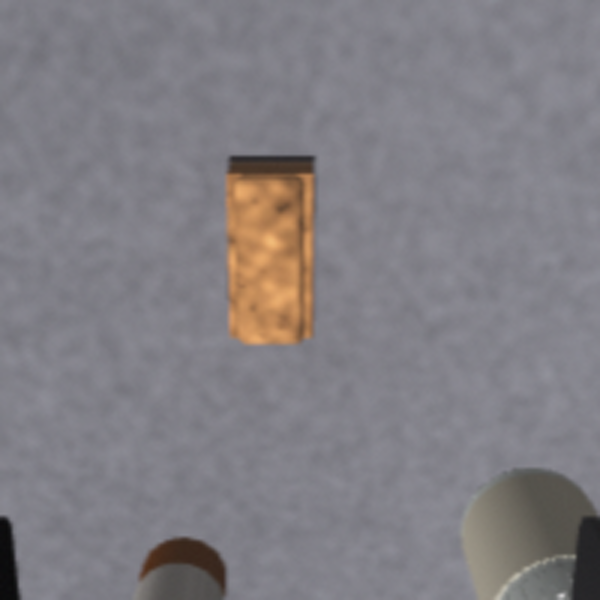

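The block at (270,184) is lined up with the jaws and sits about 8 mm toward +y. Descending.

Request:
{"fn": "carry_out", "kwargs": {
  "targets": [
    [0,0.4,-3,0,0],
    [0,0.8,-6,0,0],
    [0,0.8,-9,0,0],
    [0,0.8,-12,0,0],
    [0,0.8,-13,0,0]
  ]
}}

```text
time_s: 25.38
eef_pos: [0.5715, 0.3204, 0.0601]
tool_rot: [3.139, 0.005, 0.138]
force: [-0.5, -0.5, -1.7]
gripper_width: 0.0853
```

Request:
{"fn": "carry_out", "kwargs": {
  "targets": [
    [0,0,0,0,0],
    [0,0,0,0,0]
  ]
}}

```text
time_s: 25.55
eef_pos: [0.5735, 0.3228, 0.0655]
tool_rot: [-3.141, -0.0, 0.137]
force: [-0.0, 0.7, 0.2]
gripper_width: 0.0854
```

```bash
python3 - <<'E'
from h import *
s=ctrl.read_state();print(s['eef_pos'],s['tool_rot'])
c=shot('wrist','w12.png'); print(proj(c,(.572,.3265,.038)),proj(c,(*s['eef_pos'][:2],.038)))
E
```

```text
[0.57352422 0.32281092 0.06549762] [-3.14142385e+00 -4.87979697e-04  1.37271408e-01]
[272.21406526 251.06238007] [278.83942176 249.51532442]
```

View pics/w12.png

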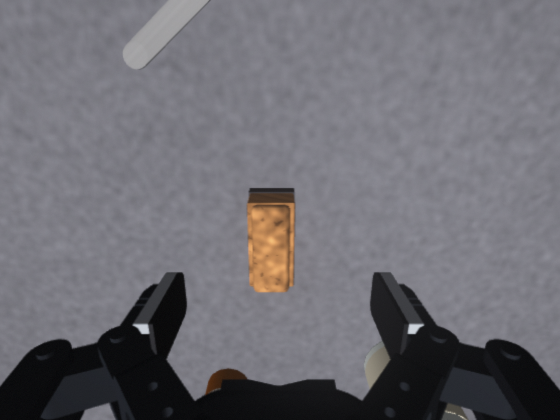

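Request:
{"fn": "carry_out", "kwargs": {
  "targets": [
    [0,0.4,-1.5,0,0],
    [0,0.4,-3,0,0],
    [0,0.4,-4.2,0,0],
    [0,0.4,-5,0,0],
    [0,0.4,-5,0,0]
  ]
}}

```text
time_s: 26.02
eef_pos: [0.5717, 0.3263, 0.0117]
tool_rot: [3.14, 0.003, 0.137]
force: [-1.3, -0.9, -0.1]
gripper_width: 0.0855
```

Request:
{"fn": "carry_out", "kwargs": {
  "targets": [
    [0,0,0,0,0]
  ]
}}

```text
time_s: 26.1
eef_pos: [0.5726, 0.3271, 0.0137]
tool_rot: [3.141, 0.001, 0.137]
force: [0.1, -0.1, -0.3]
gripper_width: 0.0855
```

Request:
{"fn": "carry_out", "kwargs": {
  "targets": [
    [0,0,0,0,80],
    [0,0,0,0,140],
    [0,0,0,0,180],
    [0,0,0,0,210],
    [0,0,0,0,220]
  ]
}}

```text
time_s: 26.52
eef_pos: [0.5732, 0.3273, 0.0148]
tool_rot: [-3.142, -0.001, 0.137]
force: [2.1, 0.9, 1.7]
gripper_width: 0.0272
```

Request:
{"fn": "carry_out", "kwargs": {
  "targets": [
    [0,0,0,0,220],
    [0,0,0,0,220],
    [0,0,0,0,220],
    [0,0,0,0,220]
  ]
}}

```text
time_s: 26.85
eef_pos: [0.5732, 0.3274, 0.0148]
tool_rot: [-3.141, -0.001, 0.137]
force: [-0.4, -0.0, 5.6]
gripper_width: 0.0268
```

```bash
python3 - <<'E'
from h import *
c=shot('wrist','w13.png');cv2.imwrite('pics/s13.png',cv2.resize(shot('scene','x.png')['image'][200:300,300:440,::-1],None,fx=5,fy=5,interpolation=cv2.INTER_CUBIC))
E
```

```text
(no output)
```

View pics/s13.png

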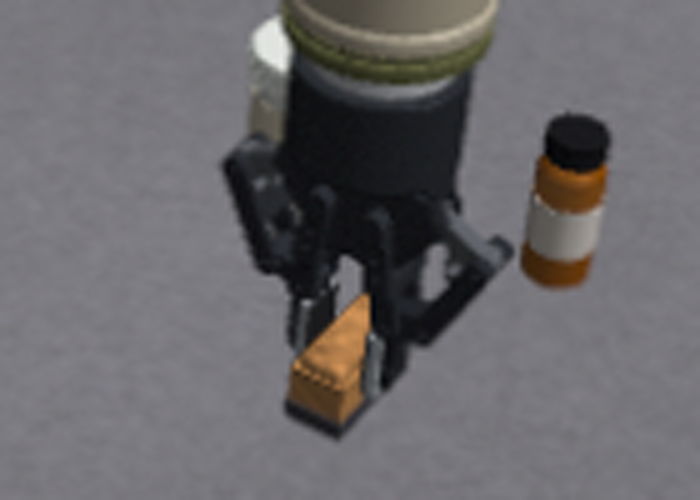

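View pics/w13.png

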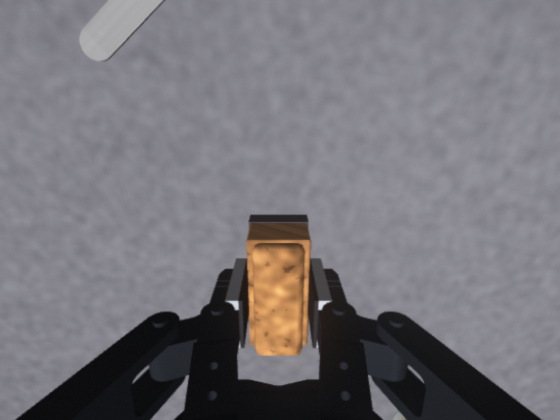

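Request:
{"fn": "carry_out", "kwargs": {
  "targets": [
    [0,0,1,0,220],
    [0,0,4,0,220],
    [0,0,8,0,220],
    [0,0,12,0,220],
    [0,0,16,0,220]
  ]
}}

```text
time_s: 27.37
eef_pos: [0.5723, 0.327, 0.1763]
tool_rot: [3.141, 0.001, 0.137]
force: [1.1, -0.2, 0.2]
gripper_width: 0.0273
```

Request:
{"fn": "carry_out", "kwargs": {
  "targets": [
    [0,-1,2,1,220],
    [-0.1,-3,2,2,220],
    [-0.3,-6,2,3,220],
    [-0.5,-9,2,5,220],
    [-0.6,-12,2,7,220]
  ]
}}

```text
time_s: 27.78
eef_pos: [0.5662, 0.2062, 0.1946]
tool_rot: [3.141, 0.0, 0.261]
force: [0.5, -0.3, 0.0]
gripper_width: 0.0272
```

Request:
{"fn": "carry_out", "kwargs": {
  "targets": [
    [-0.1,-3.5,0,2,220],
    [-0.2,-7,0,4,220],
    [-0.4,-10.5,0,5,220],
    [-0.6,-14,0,6,220],
    [-0.7,-17.5,0,8,220]
  ]
}}

```text
time_s: 28.2
eef_pos: [0.5592, 0.0306, 0.1947]
tool_rot: [3.141, 0.0, 0.4]
force: [1.1, -0.4, -1.3]
gripper_width: 0.0274
```

Request:
{"fn": "carry_out", "kwargs": {
  "targets": [
    [-0.1,-3.5,0,2,220],
    [-0.2,-7,0,4,220],
    [-0.4,-10.5,0,5,220],
    [-0.6,-14,0,6,220],
    [-0.7,-17.5,0,8,220]
  ]
}}

```text
time_s: 28.62
eef_pos: [0.5522, -0.1443, 0.1948]
tool_rot: [3.141, 0.0, 0.539]
force: [0.2, 0.6, -0.7]
gripper_width: 0.0276
```

Request:
{"fn": "carry_out", "kwargs": {
  "targets": [
    [-0.1,-3.5,0,1,220],
    [-0.2,-6.5,0,1.7,220],
    [-0.3,-8.5,0,1.7,220],
    [-0.3,-9.8,0,1.7,220],
    [-0.3,-9.8,0,1.7,220]
  ]
}}

```text
time_s: 29.03
eef_pos: [0.5491, -0.2437, 0.1942]
tool_rot: [3.141, 0.001, 0.564]
force: [0.0, 0.4, 0.5]
gripper_width: 0.0274
```

```bash
python3 - <<'E'
from h import *
s=ctrl.read_state();print(s['eef_pos'],s['tool_rot'],s['gripper_width'],np.round(s['q'],2))
c=shot('wrist','w14.png'); 
print([proj(c,(.550+.0429*np.cos(np.radians(a+32.6)),-.2415+.0429*np.sin(np.radians(a+32.6)),.026)).round(1) for a in (31.6,148.4,211.6,328.4)])
E
```

```text
[ 0.54907632 -0.24374279  0.19421269] [3.14128193e+00 9.07293747e-04 5.64018061e-01] 0.02740121534507667 [ 0.64  0.33 -0.37  1.56  0.12  1.28 -0.75]
[array([253. , 146.6]), array([255.1, 218.3]), array([298.9, 218.1]), array([300.3, 146.4])]
```

View pics/w14.png

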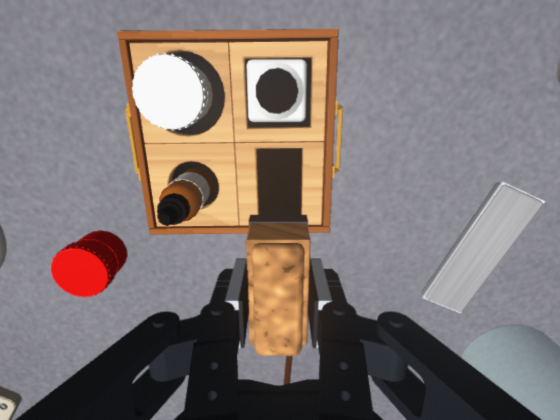

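The oblong well's near-top edge runs from (256,148) to (302,149), within about 1 mm of prediction, and the yaw matches. Lowering.

Request:
{"fn": "carry_out", "kwargs": {
  "targets": [
    [0,0,-3,0,220],
    [0,0,-6,0,220],
    [0,0,-9,0,220],
    [0,0,-11,0,220],
    [0,0,-12,0,220]
  ]
}}

```text
time_s: 29.5
eef_pos: [0.5489, -0.2376, 0.0716]
tool_rot: [-3.138, 0.001, 0.571]
force: [0.1, 0.4, -0.0]
gripper_width: 0.0273
```

Request:
{"fn": "carry_out", "kwargs": {
  "targets": [
    [0,0,-0.5,0,220],
    [0,0,-1,0,220],
    [0,0,-1,0,220],
    [0,0,-1,0,220]
  ]
}}

```text
time_s: 29.83
eef_pos: [0.5507, -0.2406, 0.0655]
tool_rot: [3.14, -0.001, 0.568]
force: [0.3, -0.2, 0.3]
gripper_width: 0.027
```

Request:
{"fn": "carry_out", "kwargs": {
  "targets": [
    [-0.1,-0.2,-0.8,0,220],
    [-0.1,-0.2,-1.6,0,220],
    [-0.1,-0.2,-2.2,0,220],
    [-0.1,-0.2,-2.6,0,220],
    [-0.1,-0.2,-2.9,0,220]
  ]
}}

```text
time_s: 30.25
eef_pos: [0.5485, -0.2426, 0.0344]
tool_rot: [-3.141, 0.0, 0.568]
force: [-0.8, -0.9, 0.3]
gripper_width: 0.0275
```

Request:
{"fn": "carry_out", "kwargs": {
  "targets": [
    [0,0,-0.1,0,220],
    [0,0,-0.2,0,220],
    [0,0,-0.3,0,220],
    [0,0,-0.4,0,220]
  ]
}}

```text
time_s: 30.58
eef_pos: [0.5491, -0.2428, 0.0315]
tool_rot: [3.141, -0.0, 0.568]
force: [0.2, -0.0, -0.8]
gripper_width: 0.027
```

Request:
{"fn": "carry_out", "kwargs": {
  "targets": [
    [0,0,-0.1,0,220],
    [0,0,-0.2,0,220],
    [0,0,-0.2,0,220]
  ]
}}

```text
time_s: 30.83
eef_pos: [0.5488, -0.2427, 0.0292]
tool_rot: [-3.142, 0.0, 0.568]
force: [-0.1, 0.6, -0.5]
gripper_width: 0.0271
```

Request:
{"fn": "carry_out", "kwargs": {
  "targets": [
    [0,0,-0.1,0,220],
    [0,0,-0.1,0,220],
    [0,0,-0.1,0,220]
  ]
}}

```text
time_s: 31.08
eef_pos: [0.549, -0.2428, 0.0288]
tool_rot: [3.141, -0.0, 0.568]
force: [-1.9, 1.2, 5.9]
gripper_width: 0.0273
```

Contact at the expected height of 28.8 mm. Opening partly, because the dropper bottle is close by.

Request:
{"fn": "carry_out", "kwargs": {
  "targets": [
    [0,0,0,0,150],
    [0,0,0,0,120],
    [0,0,0,0,100],
    [0,0,0,0,100],
    [0,0,0,0,100]
  ]
}}

```text
time_s: 31.5
eef_pos: [0.5489, -0.2427, 0.0282]
tool_rot: [-3.142, -0.0, 0.568]
force: [-0.5, 0.2, -0.3]
gripper_width: 0.0521
```

Request:
{"fn": "carry_out", "kwargs": {
  "targets": [
    [0,0,1.5,0,100],
    [0,0,4,0,100],
    [0,0,8,0,100],
    [0,0,12,0,100],
    [0,0,16,0,100]
  ]
}}

```text
time_s: 31.92
eef_pos: [0.5485, -0.2425, 0.19]
tool_rot: [-3.141, 0.0, 0.568]
force: [0.8, -0.6, -0.3]
gripper_width: 0.052
```

Request:
{"fn": "carry_out", "kwargs": {
  "targets": [
    [0,0,3,0,60],
    [-1,-3,5,0,0],
    [-2,-6,5,0,0],
    [-3,-9,5,0,0],
    [-3,-9,5,0,0]
  ]
}}

```text
time_s: 32.33
eef_pos: [0.5153, -0.3403, 0.2383]
tool_rot: [3.139, 0.003, 0.559]
force: [-1.1, -1.0, -0.8]
gripper_width: 0.0858
```

```bash
python3 - <<'E'
from h import *
s=ctrl.read_state();print(s['eef_pos'],s['force'],s['gripper_width'])
c=shot('wrist','w15.png')
t=shot('top','t15.png'); cv2.imwrite('pics/s15.png',cv2.resize(shot('scene','x.png')['image'][140:310,170:440,::-1],None,fx=2.9,fy=2.9,interpolation=cv2.INTER_CUBIC))
E
```

```text
[ 0.51528901 -0.34032512  0.23832743] [-1.07872613 -0.95465289 -0.76969915] 0.08584694888044524
```

View pics/w15.png

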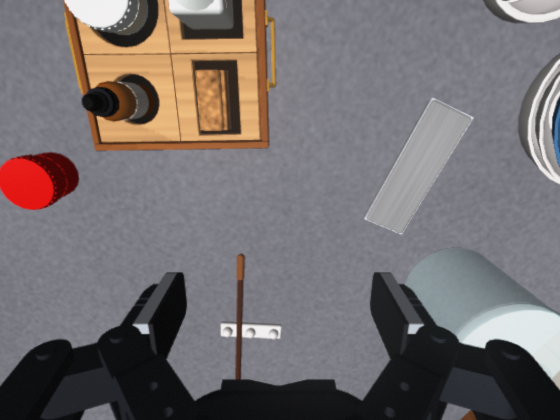

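View pics/s15.png

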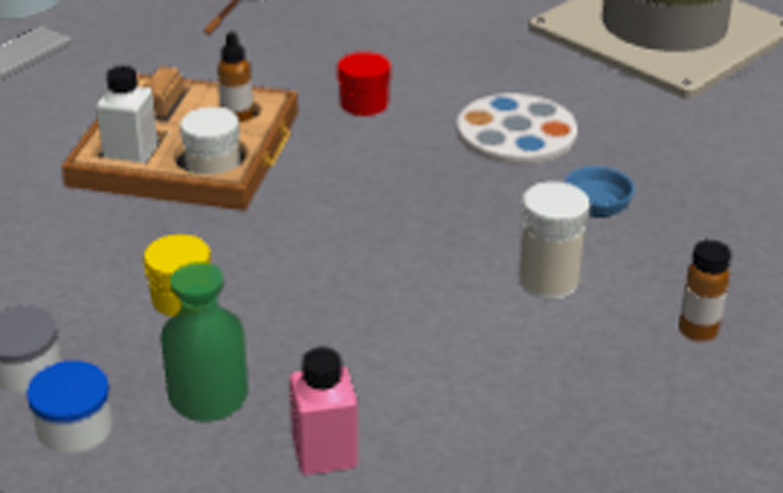

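View pics/t15.png

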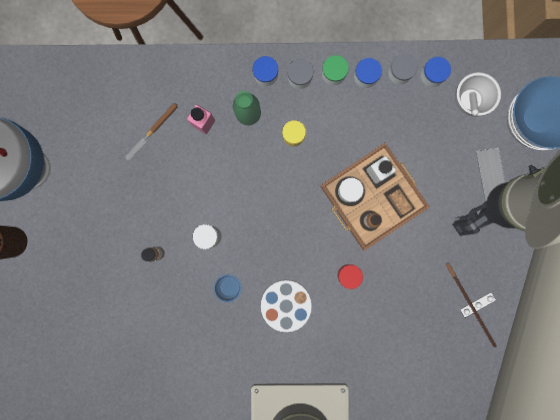

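All four things are upright in their wells; in the top view the jar is at (350,190), the square bottle at (381,170), the dropper bottle at (371,220) and the block at (400,200). The capped bottle (151,254) and the tall jar (205,237) are at the pixels where they started. The arm is clear.

```bash
python3 -c "
from bench import ctrl
print(ctrl.read_state()['time_s'],ctrl.close_job())"
```

```text
the job is handed in; nothing more can be done
32.4833 None
```

I placed the dropper bottle, the square bottle, the low jar and the sanding block in their wells, in that order, and handed the job in at 32.5 s.

- **Setting down:** each item was lowered slowly until the wrist force showed light contact, about 3 to 13 N. For all four, that contact came at the height expected for the well floor, within about 1 mm. I then opened the jaws and lifted clear.
- **Last pictures:** the wrist, top and scene views show both bottles and the jar upright and all four things inside their matching wells. The capped bottle and the tall jar had not moved, and the arm was clear.
- **Failures and disagreements:** no check failed. The top and scene cameras disagreed by 2 to 7 mm on some positions, such as the caddy and the dropper bottle. My rough scene-view fix for the block was 6 to 11 mm off the top view. I settled these with the wrist camera before gripping or lowering.

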